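# Un-nest the bamboo steamers onto their pots and cover one

### The arm

A 6-joint arm with a two-finger parallel gripper is mounted at the origin on the work surface. World frame = base frame: x ahead of the robot, y to its left, z up, the work surface at z = 0. Lengths are in mm, angles in rad, forces in N, time in s.
With the tool pointing down it reaches from about 275 to 750 mm from the base axis. Payload 10.2 kg.
Tool frame: the origin (TCP) lies midway between the tips of the shut fingers; the grasp point (between the pads) lies r.hold_point_z behind it (r.hold_point_z is the distance from the TCP to the grasp point, in mm); z points along the fingers, y is the line along which they close (so a half turn about z gives the same grasp; the last joint's range is limited). The gripper opens to 88 mm and grips with 3 to 60 N. Pads are 18 mm wide; open, the fingers measure 123 mm over their backs; the gripper's body (75 mm by 187 mm) begins 45 mm behind the grasp point.
Start: joints at [-1.488, 0.313, 1.498, -0, 1.331, -0.223], TCP at [158.042, -500.653, 199.62] pointing down, gripper open.
Joint ranges: [-2.94, 2.94], [-0.97, 2.17], [0.19, 2.56], [-1.23, 4.37], [0.02, 3.11], [-2.88, 2.88]. Speed limits (rad/s): [2.39, 2.39, 3.01, 3.14, 3.14, 3.14].

### API

Orientations are given as a rotation vector (axis times angle).
In Python, from plant import r gives the robot as it stands.
- The arm moves only by the tool send_rows, never from a script. Its argument "deltas" is one flat list of numbers, 5 for each row, row after row: the shift along the tool's x, y, z in mm, then the turn about the tool's z in degrees, then the closure, from 0 (fully open) to 1 (shut). In form: [x, y, z, yaw, grip, x, y, z, yaw, grip, ...]. A call has 1 to 20 rows; each row shifts and turns the commanded pose from where the row before left it, along the tool's axes as they then stand; what a row does not reach is not made up. A row lasts 1/12 s, in which the tool goes at most 41.7 mm and 7.16 degrees, less where a joint would pass 70% of its speed; a pose out of reach is approached as far as the arm can. A call is refused whole if a number of a shift passes 41.7 or a number of a turn 7.16, either way. A call with a gripper value outside its range is refused whole. The fingers move at their own pace and stop on an object; "grip_force" is the grip in N (left out, the last holds). Time passes only in rows, so rows that do not move let the fingers close. It gives the time, the measured TCP pose, the force, the opening and the grip force at its end, in the units of the state.
- r.observe(): the state, without advancing time (a new reading comes with each control period).
- r.get_image(name): name is "side" or "top"; returns a dict with "pixels" (420x560x3 uint8, blue, green, red), "z_map" (420x560 float32, mm along the optical axis (not along the pixel's ray), 0 where there is no reading), "fov_y" (degrees; the focal length in pixels is half the picture's height over the tangent of half this angle, whatever the lens; pixels are square), "cx", "cy" (the principal point, pixels), "k1" (the pictures are not rectified: a ray, as slopes to the right and down, at radius r is drawn at 1 + k1 r^2 times it, then the intrinsics apply), "origin" and "orientation" of the camera in the world. Camera axes: x right, y down, z forward; pixel columns grow to the right and rows downward; lengths in mm; the calibration is good to about 2 mm. A picture is of the moment at which its call begins.
- r.finish_job(): hands the job in; it is judged then, once.
The state is a dict: "clock": time; "qpos": joint angles; "qd": joint speeds; "joint_torque": joint torques, N m; "position": TCP position; "tcp_rot": TCP orientation; "force": force on the tool from outside, world axes, zero at the start; "wrist_torque": the same for the moment, N m; "width": finger opening in mm; "gripper_force": force on a finger pad.
Only numpy, scipy, OpenCV 4.12 (cv2) and the standard library are available. Lean on these libraries where they do the work, as an engineer would, in place of code of your own. Each camera call takes 0.05 s, during which the arm holds its last target. There are 200 camera calls.

### The job

Take the nest of three bamboo steamers apart and set each one, right way up, on the pot whose steaming plate is its size, so that it stands flat within the plate's raised lip. Put the lid squarely on the rim of the middle-sized steamer, which it fits. Set everything down gently without dropping it, and leave the sauce bottle and the tea cup standing where they are.

Things in the scene. Friction and masses are not known exactly. Their poses are not given: they have to be found in the camera images.
- small_steamer_center (a point): centre, half-way up, of the small bamboo steamer: round open basket, outer diameter 100 mm, 56 mm high, upright wall 8 mm thick, slatted deck 26 mm above its foot (30 mm below the rim). z points out of the open top. On the medium one's deck at the start. About 80 g; grip its wall from above, one finger inside, anywhere round the rim.
- medium_steamer_center (a point): centre, half-way up, of the medium bamboo steamer: round open basket, outer diameter 135 mm, 56 mm high, upright wall 8 mm thick, slatted deck 26 mm above its foot (30 mm below the rim). z points out of the open top. On the large one's deck at the start. About 120 g; grip its wall from above, one finger inside, anywhere round the rim.
- large_steamer_center (a point): centre, half-way up, of the large bamboo steamer: round open basket, outer diameter 170 mm, 56 mm high, upright wall 8 mm thick, slatted deck 26 mm above its foot (30 mm below the rim). z points out of the open top. On the table at the start, the others nested in it. About 170 g; grip its wall from above, one finger inside, anywhere round the rim.
- small_pot: red enamel pot, loose on the table, with a fixed aluminium steaming plate on top. Origin: centre of underside. Plate's flat top 62 mm above it; round the plate a lip 5 mm high, 120 mm across inside, 126 mm outside, for the small steamer with 10 mm room all round. Two loop handles along its y axis reach 77 mm from the axis, 41 mm up.
- medium_pot: blue enamel pot, loose on the table, with a fixed aluminium steaming plate on top. Origin: centre of underside. Plate's flat top 72 mm above it; round the plate a lip 5 mm high, 155 mm across inside, 161 mm outside, for the medium steamer with 10 mm room all round. Two loop handles along its y axis reach 94 mm from the axis, 48 mm up.
- large_pot: green enamel pot, loose on the table, with a fixed aluminium steaming plate on top. Origin: centre of underside. Plate's flat top 82 mm above it; round the plate a lip 5 mm high, 190 mm across inside, 196 mm outside, for the large steamer with 10 mm room all round. Two loop handles along its y axis reach 112 mm from the axis, 54 mm up.
- lid_grip (a point): on the axis of the bamboo lid, 40 mm above its flat underside. Round lid, diameter 135 mm as the medium steamer, hoop 20 mm high, woven panel, with a bent-cane bow handle along the lid's x axis: round bar 10 mm thick, level top part 28 mm long, highest line 48 mm above the underside. About 100 g; right way up on the table at the start.
- sauce_bottle: bystander: amber glass bottle, 58 mm wide, 135 mm high, standing on the table beyond the work. Origin: centre of its underside.
- tea_cup: bystander: blue ceramic cup, 72 mm wide, 60 mm high, standing on the table at the robot's right. Origin: centre of its underside.

How it is judged (in metres and radians):
At the end, for the whole second after the job is handed in: Each steamer stands level (0.03 rad) on its own pot's plate (small red, medium blue, large green), within 11 mm of its axis and 3 mm of its height; the lid lies level on the medium steamer, within 10 mm of its axis and 3 mm of its height; pots level; all still (0.02 m/s) (horizontal distance between small_steamer_center and small_pot below 0.011 m and z of small_steamer_center in the frame of small_pot between 0.087 and 0.093 m and angle between each of small_steamer_center, small_pot, medium_steamer_center, medium_pot, large_steamer_center, large_pot, lid_grip's own z axis and vertical below 0.03 rad and horizontal distance between medium_steamer_center and medium_pot below 0.011 m and z of medium_steamer_center in the frame of medium_pot between 0.097 and 0.103 m and horizontal distance between large_steamer_center and large_pot below 0.011 m and z of large_steamer_center in the frame of large_pot between 0.107 and 0.113 m and horizontal distance between lid_grip and medium_steamer_center below 0.01 m and z of lid_grip in the frame of medium_steamer_center between 0.065 and 0.071 m and linear speed of each of small_steamer, medium_steamer, large_steamer, lid below 0.02 m/s); the robot touches nothing.
It fails at once if the sauce bottle is pushed more than 30 mm or tipped (distance of sauce_bottle from where it was at the start of the episode above 0.03 m or angle between sauce_bottle's own z axis and vertical above 0.3 rad).
It fails at once if the tea cup is pushed more than 30 mm or tipped (distance of tea_cup from where it was at the start of the episode above 0.03 m or angle between tea_cup's own z axis and vertical above 0.3 rad).
It fails at once if a steamer or the lid is dropped or thrown (moves faster than 0.7 m/s while no finger touches it, as after a fall of 25 mm) ((linear speed of small_steamer above 0.7 m/s and contact force between small_steamer and the fingers below 0.01 N) or (linear speed of medium_steamer above 0.7 m/s and contact force between medium_steamer and the fingers below 0.01 N) or (linear speed of large_steamer above 0.7 m/s and contact force between large_steamer and the fingers below 0.01 N) or (linear speed of lid above 0.7 m/s and contact force between lid and the fingers below 0.01 N)).
It also fails if it takes over 120 s, if anything falls off the work surface, if the arm or the gripper's body presses on something with over 40 N, if the wrist force passes 120 N, or if a joint passes its speed limit or range.

## Working session

There is one attempt and no reset: what is moved stays moved. The work goes in short steps, Python scripts to look and compute and a tool call to move; the robot and the scene stay as the last step left them, time stands still between calls to the robot, and variables do not carry over. Pictures are saved under pics/ and viewed, at most 14 in all, crops included, and the job is handed in when it is done.

Besides the shell and the picture viewer there is one more tool, called after "Request:" by a JSON object that holds its "method" and its "body", one argument or row to a line. send_rows: Moves the arm, as the interface text tells. Its arguments: {"type":"object","properties":{"deltas":{"type":"array"},"grip_force":{"type":"number"}},"required":["deltas"]}

```bash
mkdir -p pics; ls
cat > h.py <<'E'
import numpy as np, cv2
from plant import r
def cam(name):
    d=r.get_image(name); return d
def rot(o):
    o=np.array(o,float)
    if o.size==9: return o.reshape(3,3)
    return cv2.Rodrigues(o.reshape(3,1))[0]
def world(d):
    z=d["z_map"]; H,W=z.shape; f=H/2/np.tan(np.radians(d["fov_y"])/2)
    K=np.array([[f,0,d["cx"]],[0,f,d["cy"]],[0,0,1.]])
    v,u=np.mgrid[:H,:W].astype(float)
    p=cv2.undistortPoints(np.stack([u.ravel(),v.ravel()],1)[:,None],K,np.array([d["k1"],0,0,0.]))[:,0]
    P=np.column_stack([p,np.ones(len(p))])*z.reshape(-1,1)
    P=P@rot(d["orientation"]).T+np.array(d["origin"])
    P[z.ravel()==0]=np.nan
    return P.reshape(H,W,3)
E
python3 - <<'E'
from h import *
s=r.observe(); print({k:np.round(v,3) for k,v in s.items()}, r.hold_point_z)
ims=[]
for n in("top","side"):
    d=cam(n); print(n,d["origin"],d["orientation"],d["fov_y"],d["cx"],d["cy"],d["k1"])
    cv2.imwrite(f"pics/{n}0.png",d["pixels"]); np.save(n+"0.npy",world(d))
E
```

```text
pics
{'clock': np.float64(0.0), 'qpos': array([-1.488,  0.313,  1.498, -0.   ,  1.331, -0.223]), 'qd': array([-0.001, -0.   ,  0.   ,  0.   ,  0.001,  0.001]), 'joint_torque': array([ 2.0000e-03, -4.0221e+01, -2.5227e+01,  7.0000e-02,  3.5000e-02,
       -0.0000e+00]), 'position': array([ 158.005, -500.327,  199.046]), 'tcp_rot': array([-3.104, -0.478, -0.   ]), 'force': array([ 0.783, -0.646,  0.381]), 'wrist_torque': array([ 0.006, -0.045, -0.025]), 'gripper_force': np.float64(0.0), 'width': np.float64(88.365)} 18.700000000000003
top [ 399.2912017   -61.93296548 1197.07460354] [-2.13618427  2.11231493 -0.15567785] 56.200423945375036 276.90036378733095 209.14988425662855 0.022016472032266646
side [  91.22856173  863.94817497 1067.11232618] [-0.6824619   2.63426874 -1.14265721] 47.114586948418605 276.3342617895724 200.21357415782873 -0.11402516207276041
```

View pics/top0.png

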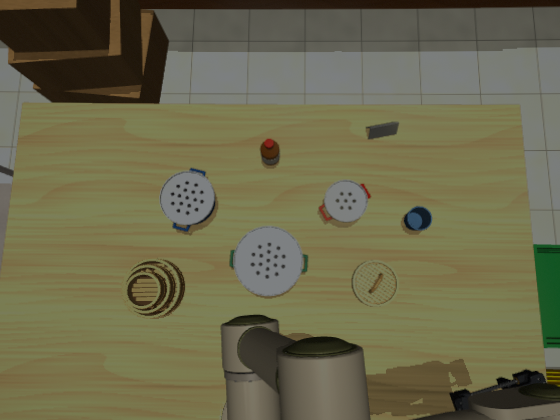

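View pics/side0.png

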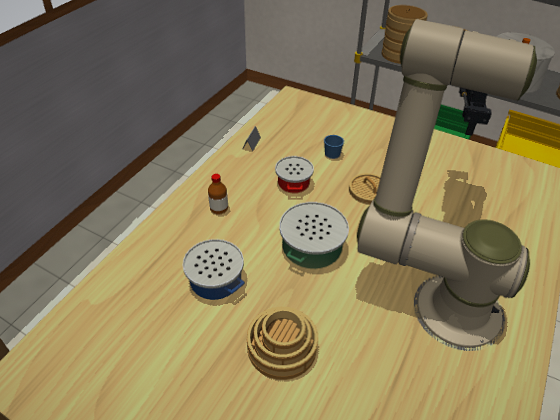

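The pictures show the nest at top (155,288), blue pot (188,198), green pot (268,262), red pot (346,201), lid (374,283) with its bow, bottle (269,150) and cup (418,218).

```bash
cat >> h.py <<'E'
from scipy.optimize import minimize
def disc(P,z,ri,ro,near,dz=5,win=None):
    """centre of the annulus ri..ro at height z near a point; counts points inside"""
    p=P.reshape(-1,3); p=p[np.isfinite(p[:,0])]
    win=win or ro+40
    p=p[(abs(p[:,2]-z)<dz)&(np.hypot(*(p[:,:2]-near).T)<win)]
    f=lambda c:(lambda q:np.mean(np.maximum(0,q-ro).clip(0,8)+np.maximum(0,ri-q).clip(0,8)))(np.hypot(p[:,0]-c[0],p[:,1]-c[1]))
    best=min((minimize(f,np.array(near)+[a,b],method="Nelder-Mead") for a in(-20,0,20) for b in(-20,0,20)),key=lambda m:m.fun)
    return np.round(best.x,1),round(best.fun,2),len(p),round(float(np.median(p[:,2])),1)
E
cat > m.py <<'E'
from h import *
T=np.load("top0.npy");S=np.load("side0.npy")
px={'nest':(155,288),'blue':(188,198),'green':(268,262),'red':(346,201),'lid':(374,283),'bottle':(269,150),'cup':(418,218)}
n={k:T[v,u,:] for k,(u,v) in px.items()}
for k in n: print(k,np.round(n[k]))
for nm,P in(("T",T),("S",S)):
    for k,z,ri,ro in(('nest',56,77,85),('nest',82,59.5,67.5),('nest',108,42,50)): print(nm,k,z,disc(P,z,ri,ro,n['nest'][:2],win=110))
    for k,z,ro in(('blue',74,80.5),('green',84,98),('red',64,63)): print(nm,k,disc(P,z,0,ro,n[k][:2]),disc(P,z+3,ro-3,ro,n[k][:2],dz=2.5))
    print(nm,'lid',disc(P,18,0,67.5,n['lid'][:2],dz=8))
    p=P.reshape(-1,3);
    q=p[(np.hypot(p[:,0]-n['lid'][0],p[:,1]-n['lid'][1])<55)&(p[:,2]>36)&(p[:,2]<56)][:,:2]
    print('bow',len(q),np.round(q.mean(0),1),np.round(q.min(0)),np.round(q.max(0)),np.round(cv2.fitLine(q.astype(np.float32),2,0,.01,.01).ravel(),2))
    for k in('bottle','cup'):
        q=p[(np.hypot(*(p[:,:2]-n[k][:2]).T)<60)&(p[:,2]>15)&(p[:,2]<200)]; print(nm,k,np.round(q.mean(0)))
    for k,rr in(('blue',94),('green',112),('red',77)):
        c=disc(P,dict(blue=74,green=84,red=64)[k],0,dict(blue=80.5,green=98,red=63)[k],n[k][:2])[0]
        d=p[:,:2]-c;q=d[(np.hypot(*d.T)<rr+6)&(np.hypot(*d.T)>rr-9)&(p[:,2]>25)&(p[:,2]<70)]
        print(nm,k,'handle angle',len(q),np.degrees(np.angle(np.mean(np.exp(2j*np.arctan2(q[:,1],q[:,0]))))/2) if len(q) else '')
E
python3 m.py
```

```text
nest [361. 300.  83.]
blue [620. 224.  70.]
green [437. -14.  88.]
red [ 617. -239.   61.]
lid [ 382. -323.   17.]
bottle [756. -13. 107.]
cup [ 578. -464.    3.]
T nest 56 (array([361.3, 323.5]), np.float64(2.15), 609, 55.0)
T nest 82 (array([359.8, 326.4]), np.float64(4.23), 868, 80.2)
T nest 108 (array([356.9, 326.4]), np.float64(0.05), 334, 107.2)
T blue (array([620.7, 227.9]), np.float64(0.0), 2031, 72.0) (array([620.8, 227.5]), np.float64(3.74), 322, 75.9)
T green (array([441.6, -12.5]), np.float64(0.0), 3400, 82.1) (array([441.5, -12.2]), np.float64(4.47), 489, 85.6)
T red (array([ 617.3, -235.9]), np.float64(0.01), 1266, 62.1) (array([ 617.6, -235.6]), np.float64(3.1), 217, 66.0)
T lid (array([ 382.7, -327.3]), np.float64(0.0), 1602, 15.4)
bow 69 [ 382.2 -326. ] [ 360. -344.] [ 405. -309.] [   0.83   -0.55  382.21 -326.04]
T bottle [757. -13.  89.]
T cup [ 571. -455.   45.]
T blue handle angle 107 -14.015980555224596
T green handle angle 117 87.01491841069019
T red handle angle 110 -61.04842860696133
S nest 56 (array([364.9, 320.9]), np.float64(1.66), 833, 55.7)
S nest 82 (array([361.7, 325.9]), np.float64(4.48), 1127, 80.4)
S nest 108 (array([358.8, 326.9]), np.float64(0.06), 457, 108.0)
S blue (array([624., 228.]), np.float64(0.01), 2160, 72.8) (array([624.2, 227.6]), np.float64(4.82), 528, 75.7)
S green (array([443.6, -12.8]), np.float64(0.02), 2619, 82.2) (array([443.2, -12.8]), np.float64(4.19), 441, 85.7)
S red (array([ 620.3, -235.3]), np.float64(0.06), 726, 62.6) (array([ 620.5, -235.1]), np.float64(3.54), 169, 66.0)
S lid (array([ 388.2, -324.6]), np.float64(0.06), 596, 15.7)
bow 43 [ 385.9 -322.2] [ 363. -338.] [ 410. -306.] [   0.85   -0.52  385.86 -322.16]
S bottle [761.   2.  76.]
S cup [ 571. -448.   42.]
S blue handle angle 67 -14.307839753994479
S green handle angle 62 87.57493831949311
S red handle angle 41 -59.70103375494711
```

Heights and sizes agree with the given values (rims 55/81/108, plates 62/72/82). I'll use tool heading ψ = 90°, so that tool x = world y and tool y = world x. I'll grip each wall on its near side.

Request:
{"method": "send_rows", "body": {
  "deltas": [0,0,-4,-6.6,0,0,0,-4,-6.6,0,0,0,-4,-6.6,0,0,0,-4,-6.6,0,0,0,-4,-6.6,0,0,0,-4,-6.6,0,0,0,-4,-6.6,0,0,0,-4,-6.6,0,0,0,-4,-6.6,0,0,0,-4,-6.6,0,0,0,-4,-6.6,0,28.6,19.4,0,0,0,28.6,19.4,0,0,0,28.6,19.4,0,0,0,28.6,19.4,0,0,0,28.6,19.4,0,0,0,28.6,19.4,0,0,0,28.6,19.4,0,0,0,28.6,19.4,0,0,0,28.6,19.4,0,0,0],
  "grip_force": 30
}}

```text
clock: 1.77
position: [332.6, -241.2, 243.5]
tcp_rot: [-2.219, -2.223, -0.0]
force: [0.9, -0.8, 0.3]
width: 88.2
gripper_force: 0.0
```

Request:
{"method": "send_rows", "body": {
  "deltas": [28.6,19.4,0,0,0,28.6,19.4,0,0,0,28.6,19.4,0,0,0,28.6,19.4,0,0,0,28.6,19.4,0,0,0,28.5,-7.9,0,0,0,28.5,-7.9,0,0,0,28.5,-7.9,0,0,0,28.5,-7.9,0,0,0,28.5,-7.9,0,0,0,28.5,-7.9,0,0,0,28.5,-7.9,0,0,0,28.5,-7.9,0,0,0,28.5,-7.9,0,0,0,28.5,-7.9,0,0,0,28.5,-7.9,0,0,0,28.5,-7.9,0,0,0,28.5,-7.9,0,0,0,28.5,-7.9,0,0,0,28.5,-7.9,0,0,0]
}}

```text
clock: 3.43
position: [308.5, 328.9, 243.4]
tcp_rot: [-2.219, -2.224, 0.001]
force: [0.4, 0.8, 0.3]
width: 88.2
gripper_force: 0.0
```

Request:
{"method": "send_rows", "body": {
  "deltas": [-2.3,3.5,20,0,0.4,0,0,20,0,0.4,0,0,20,0,0.4,0,0,20,0,0.4,0,0,20,0,0.4,0,0,20,0,0.4,0,0,15,0,0.4,0,0,12,0,0.4,0,0,9,0,0.4,0,0,0,0,0.4,0,0,0,0,1,0,0,0,0,1,0,0,0,0,1,0,0,0,0,1,0,0,0,0,1,0,0,0,0,1],
  "grip_force": 25
}}

```text
clock: 4.77
position: [313.0, 325.3, 87.9]
tcp_rot: [2.219, 2.224, 0.001]
force: [-0.2, -0.6, 0.2]
width: 15.0
gripper_force: 0.0
```

Request:
{"method": "send_rows", "body": {
  "deltas": [0,0,0,0,1,0,0,0,0,1,0,0,0,0,1,0,0,0,0,1]
}}

```text
clock: 5.1
position: [312.9, 325.3, 87.6]
tcp_rot: [-2.219, -2.224, 0.0]
force: [0.1, 0.8, -0.4]
width: 0.3
gripper_force: 0.0
```

Run:
```python
from h import *
out=[]
for n,(u,v) in (("side",(280,335)),("top",(155,285))):
    d=cam(n); np.save(n+"1.npy",world(d)); c=d["pixels"][v-75:v+75,u-100:u+100]; out.append(cv2.resize(c,None,fx=2.9,fy=2.9,interpolation=2)[:,:] if 0 else cv2.resize(c,(390,293),interpolation=2))
cv2.imwrite("pics/a1.png",np.hstack(out))
```

```text
(no output)
```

View pics/a1.png

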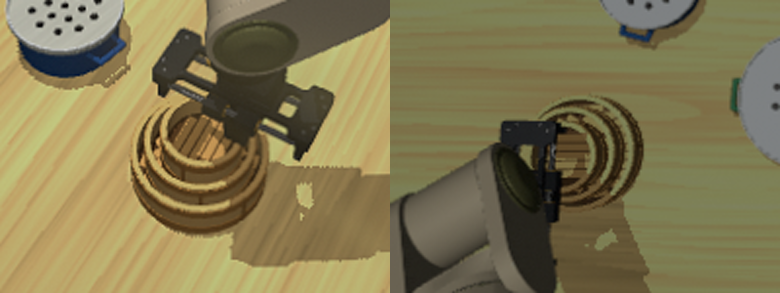

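Run:
```python
from h import *
for n in("top","side"):
    P=np.load(n+"1.npy");p=P.reshape(-1,3)
    print(n,disc(P,108,42,50,[358,326],dz=4,win=75))
    q=p[(abs(p[:,2]-108)<4)&(np.hypot(p[:,0]-358,p[:,1]-326)<75)]
    a=np.degrees(np.arctan2(q[:,1]-326,q[:,0]-358));rr=np.hypot(q[:,0]-358,q[:,1]-326)
    for k in range(-180,180,30):
        m=(a>=k)&(a<k+30)
        if m.any(): print(k,m.sum(),np.round([rr[m].min(),np.median(rr[m]),rr[m].max()],0))
    for z in(120,140,160,180):
        q=p[(abs(p[:,2]-z)<8)&(np.hypot(p[:,0]-313,p[:,1]-325)<130)]; print(z,len(q),np.round(q.mean(0)),np.round(q.min(0)),np.round(q.max(0)))
```

```text
top (array([357. , 326.3]), np.float64(0.04), 197, 107.3)
-180 19 [42. 47. 50.]
-150 30 [41. 46. 51.]
-120 28 [41. 46. 50.]
-90 26 [40. 45. 48.]
-60 26 [40. 45. 49.]
-30 25 [40. 45. 48.]
0 5 [41. 47. 47.]
60 19 [42. 45. 49.]
90 19 [42. 44. 48.]
120 6 [326. 305. 118.] [305. 278. 112.] [370. 318. 124.]
140 13 [308. 316. 141.] [301. 314. 134.] [314. 318. 147.]
160 1 [303. 314. 156.] [303. 314. 156.] [303. 314. 156.]
180 3 [309. 320. 175.] [304. 319. 172.] [312. 321. 178.]
side (array([358.4, 326.2]), np.float64(0.07), 293, 108.0)
-180 5 [42. 45. 47.]
-90 4 [47. 48. 50.]
-60 16 [40. 44. 49.]
-30 34 [42. 45. 50.]
0 33 [42. 46. 51.]
30 35 [43. 48. 52.]
60 40 [41. 47. 52.]
90 46 [40. 47. 52.]
120 41 [40. 46. 50.]
150 39 [41. 46. 50.]
120 6 [347. 356. 112.] [313. 335. 112.] [391. 370. 113.]
140 53 [313. 334. 141.] [298. 327. 132.] [326. 338. 148.]
160 24 [320. 335. 159.] [299. 333. 153.] [329. 337. 167.]
180 13 [321. 326. 176.] [317. 318. 172.] [325. 337. 187.]
```

Run:
```python
from h import *
P=np.load("side1.npy")
for v in range(314,342,2): print(v,[tuple(int(x) if np.isfinite(x) else -1 for x in P[v,u]) for u in range(290,312,3)])
d=r.get_image("side"); cv2.imwrite("pics/a2.png",cv2.resize(d["pixels"][290:365,250:350],(800,600),interpolation=cv2.INTER_CUBIC))
```

```text
314 [(331, 353, 213), (325, 351, 214), (319, 349, 216), (320, 331, 192), (320, 315, 171), (300, 347, 228), (294, 346, 230), (287, 347, 238)]
316 [(328, 358, 213), (323, 355, 215), (319, 349, 209), (313, 346, 208), (317, 321, 172), (300, 345, 217), (293, 346, 225), (286, 348, 231)]
318 [(328, 358, 207), (321, 358, 212), (318, 351, 204), (311, 350, 209), (304, 351, 215), (299, 346, 213), (293, 345, 215), (286, 346, 222)]
320 [(327, 360, 202), (321, 358, 205), (325, 334, 169), (318, 333, 173), (303, 353, 211), (297, 350, 212), (292, 348, 213), (286, 346, 215)]
322 [(359, 291, 77), (320, 359, 199), (324, 334, 162), (317, 334, 166), (301, 357, 211), (295, 355, 213), (289, 353, 215), (283, 351, 215)]
324 [(356, 297, 77), (349, 295, 80), (323, 336, 157), (-1, -1, -1), (300, 358, 206), (293, 358, 211), (287, 356, 213), (282, 354, 213)]
326 [(354, 300, 74), (347, 299, 79), (323, 335, 147), (317, 334, 151), (300, 358, 198), (293, 359, 204), (286, 359, 210), (281, 355, 209)]
328 [(351, 306, 76), (345, 303, 77), (323, 334, 139), (317, 333, 141), (309, 334, 149), (293, 358, 195), (286, 357, 199), (281, 352, 196)]
330 [(349, 310, 75), (342, 307, 76), (322, 336, 134), (316, 334, 136), (309, 333, 139), (302, 333, 146), (298, 327, 139), (305, 288, 79)]
332 [(346, 315, 75), (340, 313, 78), (335, 307, 73), (315, 335, 129), (309, 333, 131), (300, 336, 142), (308, 297, 80), (302, 295, 81)]
334 [(343, 322, 80), (337, 318, 78), (330, 315, 80), (324, 312, 79), (312, 324, 107), (319, 288, 50), (305, 304, 84), (311, 267, 26)]
336 [(340, 327, 81), (334, 324, 80), (329, 318, 76), (314, 334, 112), (310, 328, 106), (317, 292, 49), (303, 309, 84), (309, 272, 25)]
338 [(338, 331, 80), (332, 328, 79), (319, 340, 109), (312, 339, 112), (309, 330, 101), (313, 302, 56), (301, 312, 81), (307, 277, 25)]
340 [(336, 334, 76), (322, 348, 108), (317, 345, 108), (312, 339, 104), (309, 327, 87), (311, 305, 54), (298, 318, 83), (304, 283, 26)]
```

View pics/a2.png

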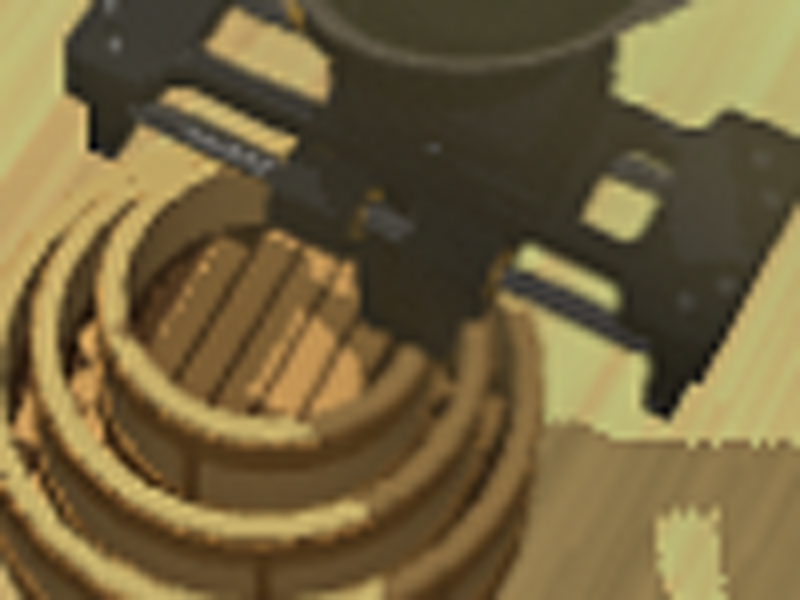

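The fingers closed just above the rim: their tips appear at z≈125 in the picture while the TCP reads 88, though x and y agree. I'll check the z offset in the first picture.

Run:
```python
from h import *
P=np.load("side0.npy");p=P.reshape(-1,3)
q=p[(np.hypot(p[:,0]-158,p[:,1]+500)<90)&(p[:,2]>60)]
print(len(q),np.round(np.sort(q[:,2])[:30]))
i=np.argsort(q[:,2])[:12];print(np.round(q[i]))
P=np.load("side1.npy");p=P.reshape(-1,3)
q=p[(abs(p[:,0]-312)<20)&(abs(p[:,1]-332)<7)&(p[:,2]>100)];q=q[np.argsort(q[:,2])];print(np.round(q[:25]).tolist())
```

```text
768 [237. 238. 239. 239. 239. 240. 241. 242. 243. 244. 244. 245. 246. 246.
 246. 246. 248. 248. 249. 249. 249. 250. 251. 251. 251. 252. 252. 252.
 252. 252.]
[[ 179. -544.  237.]
 [ 153. -450.  238.]
 [ 154. -454.  239.]
 [ 150. -450.  239.]
 [ 186. -556.  239.]
 [ 183. -543.  240.]
 [ 184. -548.  241.]
 [ 180. -541.  242.]
 [ 141. -448.  243.]
 [ 151. -447.  244.]
 [ 147. -444.  244.]
 [ 139. -448.  245.]]
[[309.0, 330.0, 102.0], [310.0, 329.0, 103.0], [314.0, 337.0, 103.0], [310.0, 339.0, 104.0], [312.0, 326.0, 107.0], [310.0, 329.0, 107.0], [310.0, 334.0, 107.0], [311.0, 338.0, 107.0], [312.0, 330.0, 107.0], [314.0, 326.0, 108.0], [316.0, 338.0, 108.0], [315.0, 335.0, 108.0], [313.0, 334.0, 109.0], [309.0, 326.0, 109.0], [311.0, 333.0, 109.0], [314.0, 332.0, 109.0], [317.0, 331.0, 110.0], [316.0, 328.0, 110.0], [311.0, 337.0, 110.0], [313.0, 329.0, 110.0], [314.0, 331.0, 111.0], [317.0, 326.0, 111.0], [317.0, 335.0, 111.0], [316.0, 338.0, 111.0], [318.0, 339.0, 111.0]]
```

Request:
{"method": "send_rows", "body": {
  "deltas": [0,0,0,0,0.5,0,0,0,0,0.5,0,0,0,0,0.5,0,0,0,0,0.5,0,0,0,0,0.5,0,0,0,0,0.5]
}}

```text
clock: 5.75
position: [312.9, 325.3, 87.6]
tcp_rot: [-2.219, -2.224, 0.0]
force: [0.3, 1.0, 0.0]
width: 38.2
gripper_force: 0.0
```

Request:
{"method": "send_rows", "body": {
  "deltas": [0,0,5,0,0.5,0,0,5,0,0.5,0,0,5,0,0.5,0,0,5,0,0.5,0,0,5,0,0.5,0,0,5,0,0.5,0,0,0,0,0.5]
}}

```text
clock: 6.33
position: [312.4, 325.0, 56.6]
tcp_rot: [-2.219, -2.223, 0.003]
force: [0.1, 0.8, -0.9]
width: 44.0
gripper_force: 0.0
```

Run:
```python
from h import *
d=r.get_image("side"); cv2.imwrite("pics/a3.png",cv2.resize(d["pixels"][290:365,250:350],(800,600),interpolation=cv2.INTER_CUBIC))
```

```text
(no output)
```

View pics/a3.png

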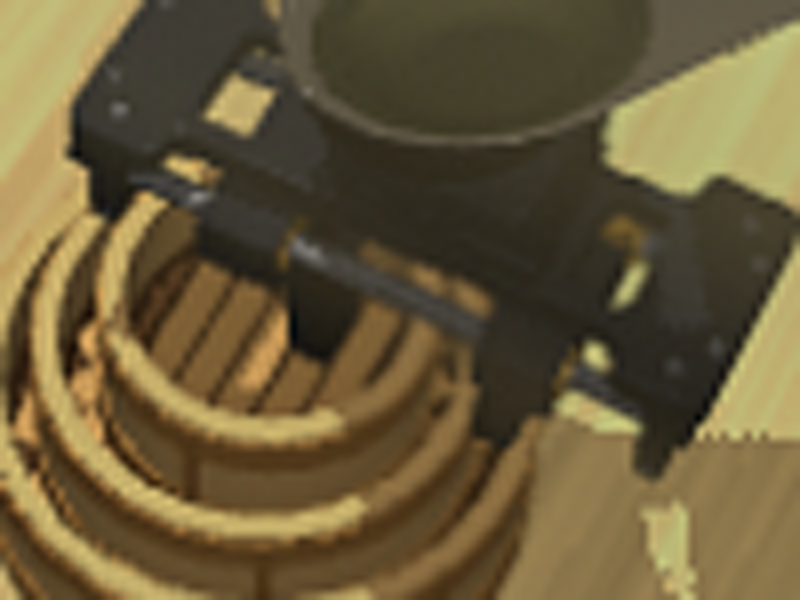

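The inner finger is inside the basket at about (320,340) in the crop and the outer one is outside at (510,430). The straddle is right, so the true tip is about 38 mm above the reading. I'll go a little lower and close.

Request:
{"method": "send_rows", "body": {
  "deltas": [0,0,3,0,0.5,0,0,3,0,0.5,0,0,0,0,0.5,0,0,0,0,1,0,0,0,0,1,0,0,0,0,1,0,0,0,0,1,0,0,0,0,1,0,0,0,0,1,0,0,0,0,1],
  "grip_force": 25
}}

```text
clock: 7.22
position: [312.9, 325.3, 51.7]
tcp_rot: [2.219, 2.224, 0.0]
force: [-0.3, -0.1, -0.5]
width: 7.9
gripper_force: 24.7
```

Request:
{"method": "send_rows", "body": {
  "deltas": [0,0,-4,0,1,0,0,-8,0,1,0,0,-14,0,1,0,0,-18,0,1,0,0,-20,0,1,0,0,-20,0,1,0,0,-20,0,1,0,0,-10,0,1,0,0,-4,0,1,-10,5,0,0,1,-20,9,0,0,1,-28,13,0,0,1,-28,13,0,0,1,-28,13,0,0,1,-28,13,0,0,1,-28,13,0,0,1,-28,13,0,0,1,-28,13,0,0,1,-28,13,0,0,1,-28,13,0,0,1]
}}

```text
clock: 8.88
position: [444.6, 42.0, 169.5]
tcp_rot: [-2.219, -2.223, 0.001]
force: [0.3, 0.6, -0.8]
width: 8.0
gripper_force: 24.7
```

Request:
{"method": "send_rows", "body": {
  "deltas": [-28,13,0,0,1,-28,13,0,0,1,-28,13,0,0,1,-28,13,0,0,1,-28,13,0,0,1,-28,13,0,0,1,-28,13,0,0,1,-28,13,0,0,1,-28,13,0,0,1,-20,9,0,0,1,-8,3,0,0,1,0,0,0,0,1]
}}

```text
clock: 9.88
position: [573.9, -237.2, 168.7]
tcp_rot: [-2.22, -2.221, 0.001]
force: [-0.0, 0.1, -1.4]
width: 8.2
gripper_force: 24.7
```

Run:
```python
from h import *
for n in("top","side"):
    P=world(cam(n)); print(n,disc(P,225,42,50,[619,-236],dz=6,win=75))
    p=P.reshape(-1,3);q=p[(np.hypot(p[:,0]-619,p[:,1]+236)<52)&(abs(p[:,2]-225)<9)]
    A=np.c_[q[:,:2],np.ones(len(q))];print(np.round(np.linalg.lstsq(A,q[:,2],rcond=None)[0],3),len(q))
```

```text
top (array([ 617.8, -235.8]), np.float64(0.0), 57, 224.3)
[-3.30000e-02  2.50000e-02  2.48467e+02] 61
side (array([ 619.6, -233.5]), np.float64(1.39), 211, 224.6)
[-1.4000e-02 -5.0000e-03  2.3097e+02] 230
```

Request:
{"method": "send_rows", "body": {
  "deltas": [0,0,8,0,1,0,0,14,0,1,0,0,16,0,1,0,0,16,0,1,0,0,16,0,1,0,0,12,0,1,0,0,8,0,1,0,0,4,0,1,0,0,3,0,1,0,0,2,0,1,0,0,2,0,1,0,0,1.5,0,1,0,0,1.5,0,1,0,0,1,0,1,0,0,0,0,1],
  "grip_force": 12
}}

```text
clock: 11.23
position: [574.1, -236.1, 64.5]
tcp_rot: [-2.219, -2.224, 0.0]
force: [-0.9, 0.0, -1.5]
width: 8.1
gripper_force: 12.1
```

Request:
{"method": "send_rows", "body": {
  "deltas": [0,0,1,0,1,0,0,1,0,1,0,0,0.7,0,1,0,0,0,0,1],
  "grip_force": 5
}}

```text
clock: 11.57
position: [574.1, -236.2, 61.8]
tcp_rot: [-2.219, -2.224, 0.0]
force: [0.2, 0.7, 0.1]
width: 8.3
gripper_force: 5.1
```

Request:
{"method": "send_rows", "body": {
  "deltas": [0,0,0,0,0.9,0,0,0,0,0.8,0,0,0,0,0.6,0,0,0,0,0.5,0,0,0,0,0.5,0,0,0,0,0.5,0,0,-5,0,0.5,0,0,-15,0,0.5,0,0,-20,0,0.5,0,0,-20,0,0.5,0,0,-20,0,0.5,15,-7,-10,0,0.5,26,-13,0,0,0.5,26,-13,0,0,0.5,26,-13,0,0,0.5,26,-13,0,0,0.5,26,-13,0,0,0.5,26,-13,0,0,0.5,26,-13,0,0,0.5,26,-13,0,0,0.5]
}}

```text
clock: 13.23
position: [461.9, -12.3, 152.4]
tcp_rot: [2.219, 2.223, 0.001]
force: [0.9, 0.9, 0.6]
width: 44.6
gripper_force: 0.0
```

Run:
```python
from h import *
for n in("top","side"):
    P=world(cam(n)); print(n,np.round(r.observe()["position"]),disc(P,118,42,50,[619,-236],win=75),'med',disc(P,82,59.5,67.5,[361,326],dz=6,win=85),'large',disc(P,56,77,85,[361,323],dz=6,win=100),'medr',disc(P,82,59.5,67.5,[361,310],dz=6,win=85))
    p=P.reshape(-1,3);q=p[(np.hypot(p[:,0]-619,p[:,1]+236)<52)&(abs(p[:,2]-118)<7)]
    A=np.c_[q[:,:2],np.ones(len(q))];print(np.round(np.linalg.lstsq(A,q[:,2],rcond=None)[0],3),np.median(q[:,2]))
```

```text
top [460.  -9. 152.] (array([ 616.4, -234.6]), np.float64(0.06), 296, 116.9) med (array([359.9, 325.6]), np.float64(0.09), 455, 81.6) large (array([361.2, 323.5]), np.float64(5.62), 1560, 53.3) medr (array([359.9, 325.6]), np.float64(0.09), 455, 81.6)
[-6.00000e-03  2.00000e-03  1.20962e+02] 116.57850526839297
side [461. -11. 153.] (array([ 621.6, -231.7]), np.float64(0.18), 43, 117.9) med (array([361.3, 326.6]), np.float64(0.07), 637, 81.7) large (array([364.9, 320.9]), np.float64(5.47), 2175, 53.7) medr (array([361.3, 326.6]), np.float64(0.07), 636, 81.7)
[-6.20000e-02  9.20000e-02  1.81352e+02] 117.39539503929495
```

Request:
{"method": "send_rows", "body": {
  "deltas": [26,-12.5,0,0,0.5,26,-12.5,0,0,0.5,26,-12.5,0,0,0.5,26,-12.5,0,0,0.5,26,-12.5,0,0,0.5,26,-12.5,0,0,0.5,26,-12.5,0,0,0.5,26,-12.5,0,0,0.5,26,-12.5,0,0,0.5,26,-12.5,0,0,0.5,26,-12.5,0,0,0.5,26,-12.5,0,0,0.5,22,-12,0,0,0.5,0,0,0,0,0.5,0,0,0,0,0.5]
}}

```text
clock: 14.58
position: [300.2, 320.6, 152.1]
tcp_rot: [2.217, 2.226, 0.001]
force: [-0.5, -0.4, -0.3]
width: 44.0
gripper_force: 0.0
```

Request:
{"method": "send_rows", "body": {
  "deltas": [5,-2.5,10,0,0.5,0,0,20,0,0.5,0,0,20,0,0.5,0,0,20,0,0.5,0,0,20,0,0.5,0,0,16,0,0.5,0,0,12,0,0.5,0,0,8,0,0.5,0,0,0,0,0.5,0,0,0,0,1,0,0,0,0,1,0,0,0,0,1,0,0,0,0,1,0,0,0,0,1,0,0,0,0,1,0,0,0,0,1],
  "grip_force": 30
}}

```text
clock: 15.92
position: [297.6, 325.4, 26.3]
tcp_rot: [2.219, 2.224, 0.001]
force: [0.5, 0.1, 2.7]
width: 7.6
gripper_force: 29.7
```

Request:
{"method": "send_rows", "body": {
  "deltas": [0,0,-4,0,1,0,0,-8,0,1,0,0,-14,0,1,0,0,-18,0,1,0,0,-20,0,1,0,0,-20,0,1,0,0,-18,0,1,0,0,-12,0,1,0,0,-6,0,1,-4,10,0,0,1,-8,21,0,0,1,-11,30,0,0,1,-11,30,0,0,1,-11,30,0,0,1,-11,30,0,0,1,-11,30,0,0,1,-11,30,0,0,1,-11,30,0,0,1,-7,15,0,0,1]
}}

```text
clock: 17.5
position: [556.3, 227.4, 144.3]
tcp_rot: [-2.221, -2.221, 0.002]
force: [-0.3, -0.1, -1.4]
width: 7.7
gripper_force: 29.7
```

Request:
{"method": "send_rows", "body": {
  "deltas": [-2,5,0,0,1,0,0,0,0,1,0,0,0,0,1]
}}

```text
clock: 17.75
position: [557.8, 227.9, 145.2]
tcp_rot: [-2.218, -2.223, 0.002]
force: [0.3, 1.0, -1.1]
width: 7.9
gripper_force: 29.7
```

Run:
```python
from h import *
for n in("top","side"):
    P=world(cam(n)); z=r.observe()["position"][2]+56; print(n,z,disc(P,z,59.5,67.5,[622,228],dz=7,win=90),disc(P,56,77,85,[361,323],dz=6,win=100))
```

```text
top 201.60090417491423 (array([618.5, 227.6]), np.float64(0.16), 265, 199.1) (array([360.9, 323.6]), np.float64(0.02), 152, 55.0)
side 201.87562737015386 (array([621.7, 227.8]), np.float64(1.18), 340, 199.8) (array([363.7, 323.1]), np.float64(0.11), 769, 55.6)
```

Request:
{"method": "send_rows", "body": {
  "deltas": [0,2,6,0,1,0,0,12,0,1,0,0,14,0,1,0,0,12,0,1,0,0,8,0,1,0,0,6,0,1,0,0,3,0,1,0,0,2,0,1,0,0,2,0,1,0,0,1.5,0,1,0,0,1.5,0,1,0,0,1,0,1,0,0,1,0,1,0,0,1,0,1,0,0,1,0,1,0,0,0,0,1],
  "grip_force": 15
}}

```text
clock: 19.18
position: [560.5, 227.8, 73.7]
tcp_rot: [-2.219, -2.224, 0.0]
force: [0.2, 0.6, -1.7]
width: 8.0
gripper_force: 15.2
```

Request:
{"method": "send_rows", "body": {
  "deltas": [0,0,0.7,0,1,0,0,0.7,0,1,0,0,0.5,0,1,0,0,0,0,1],
  "grip_force": 5
}}

```text
clock: 19.52
position: [560.6, 227.8, 72.2]
tcp_rot: [2.219, 2.224, 0.0]
force: [-0.6, -1.3, 1.6]
width: 8.9
gripper_force: 5.1
```

Request:
{"method": "send_rows", "body": {
  "deltas": [0,0,0,0,0.9,0,0,0,0,0.8,0,0,0,0,0.6,0,0,0,0,0.5,0,0,0,0,0.5,0,0,0,0,0.5,0,0,-5,0,0.5,0,0,-15,0,0.5,0,0,-20,0,0.5,0,0,-20,0,0.5,5,-14,-10,0,0.5,10,-29,0,0,0.5,10,-29,0,0,0.5,10,-29,0,0,0.5,10,-29,0,0,0.5,10,-29,0,0,0.5,10,-29,0,0,0.5,10,-29,0,0,0.5,10,-29,0,0,0.5,10,-29,0,0,0.5]
}}

```text
clock: 21.18
position: [284.1, 322.5, 142.5]
tcp_rot: [2.219, 2.223, 0.001]
force: [0.6, 0.1, 0.2]
width: 44.0
gripper_force: 0.0
```

Request:
{"method": "send_rows", "body": {
  "deltas": [0,-4,0,0,0.5,0,0,0,0,0.5,0,0,0,0,0.5]
}}

```text
clock: 21.43
position: [282.1, 322.3, 142.5]
tcp_rot: [2.218, 2.224, 0.002]
force: [0.1, 0.2, 0.3]
width: 43.9
gripper_force: 0.0
```

Run:
```python
from h import *
for n in("top","side"):
    P=world(cam(n)); print(n,disc(P,128,59.5,67.5,[622,228],win=90))
    p=P.reshape(-1,3);q=p[(np.hypot(p[:,0]-622,p[:,1]-228)<70)&(abs(p[:,2]-128)<7)]
    A=np.c_[q[:,:2],np.ones(len(q))];print(np.round(np.linalg.lstsq(A,q[:,2],rcond=None)[0],3),np.median(q[:,2]))
    print(disc(P,84,0,98,[442,-12]))
```

```text
top (array([621. , 227.3]), np.float64(0.05), 415, 127.1)
[ 0.00000e+00 -1.00000e-03  1.26904e+02] 126.996270258035
(array([441.5, -12. ]), np.float64(0.0), 3407, 82.1)
side (array([624.2, 227.8]), np.float64(0.21), 476, 127.4)
[4.0000e-03 7.0000e-03 1.2299e+02] 127.19372139142376
(array([460.4,  -8.6]), np.float64(0.0), 698, 82.4)
```

Request:
{"method": "send_rows", "body": {
  "deltas": [0.8,0,10,0,0.5,0,0,20,0,0.5,0,0,20,0,0.5,0,0,20,0,0.5,0,0,20,0,0.5,0,0,20,0,0.5,0,0,14,0,0.5,0,0,10,0,0.5,0,0,8,0,0.5,0,0,0,0,0.5,0,0,0,0,1,0,0,0,0,1,0,0,0,0,1,0,0,0,0,1,0,0,0,0,1,0,0,0,0,1,0,0,0,0,1],
  "grip_force": 35
}}

```text
clock: 22.95
position: [281.6, 323.1, 0.3]
tcp_rot: [2.219, 2.224, 0.001]
force: [-0.3, 0.6, 3.0]
width: 8.0
gripper_force: 34.6
```

Request:
{"method": "send_rows", "body": {
  "deltas": [0,0,-3,0,1,0,0,-6,0,1,0,0,-12,0,1,0,0,-18,0,1,0,0,-20,0,1,0,0,-20,0,1,0,0,-20,0,1,0,0,-18,0,1,0,0,-12,0,1,0,0,-6,0,1,-8,2,0,0,1,-18,4,0,0,1,-26,6,0,0,1,-26,6,0,0,1,-26,6,0,0,1,-26,6,0,0,1,-26,6,0,0,1,-26,6,0,0,1,-26,6,0,0,1,-26,6,0,0,1]
}}

```text
clock: 24.62
position: [335.1, 87.5, 134.2]
tcp_rot: [-2.218, -2.223, 0.002]
force: [0.7, -0.2, -0.9]
width: 8.0
gripper_force: 34.5
```

Request:
{"method": "send_rows", "body": {
  "deltas": [-26,6,0,0,1,-26,6,0,0,1,-24,6,0,0,1,-18,5,0,0,1,-8,3,0,0,1,0,0,0,0,1,0,0,0,0,1]
}}

```text
clock: 25.2
position: [361.5, -12.4, 134.5]
tcp_rot: [-2.219, -2.222, 0.001]
force: [0.3, 0.2, -1.1]
width: 8.3
gripper_force: 34.5
```

Run:
```python
from h import *
for n in("top","side"):
    P=world(cam(n)); z=r.observe()["position"][2]+55; print(n,z,disc(P,z,77,85,[442,-12],dz=9,win=110))
    p=P.reshape(-1,3);q=p[(abs(np.hypot(p[:,0]-442,p[:,1]+12)-81)<8)&(abs(p[:,2]-z)<12)]
    A=np.c_[q[:,:2]-[442,-12],np.ones(len(q))];print(np.round(np.linalg.lstsq(A,q[:,2],rcond=None)[0],3))
```

```text
top 189.6156818904818 (array([439.6, -12.8]), np.float64(0.02), 439, 187.6)
[-1.80000e-02 -2.00000e-03  1.87814e+02]
side 189.76720378816407 (array([442.3, -12.6]), np.float64(0.95), 510, 188.0)
[-1.40000e-02 -1.00000e-02  1.86862e+02]
```

Request:
{"method": "send_rows", "body": {
  "deltas": [0,1.5,5,0,1,0,0,10,0,1,0,0,10,0,1,0,0,8,0,1,0,0,5,0,1,0,0,3,0,1,0,0,2,0,1,0,0,1.5,0,1,0,0,1.5,0,1,0,0,1,0,1,0,0,1,0,1,0,0,1,0,1,0,0,1,0,1,0,0,0,0,1],
  "grip_force": 18
}}

```text
clock: 26.47
position: [363.6, -12.8, 84.9]
tcp_rot: [-2.219, -2.224, 0.0]
force: [0.5, -0.5, -1.6]
width: 8.6
gripper_force: 17.9
```

Request:
{"method": "send_rows", "body": {
  "deltas": [0,0,0.7,0,1,0,0,0.7,0,1,0,0,0,0,1],
  "grip_force": 8
}}

```text
clock: 26.72
position: [363.7, -12.8, 83.6]
tcp_rot: [2.219, 2.224, 0.0]
force: [0.1, 0.3, -1.8]
width: 8.8
gripper_force: 8.0
```

Request:
{"method": "send_rows", "body": {
  "deltas": [0,0,0.6,0,1,0,0,0.6,0,1,0,0,0.5,0,1,0,0,0,0,1],
  "grip_force": 5
}}

```text
clock: 27.05
position: [363.7, -12.9, 82.2]
tcp_rot: [2.219, 2.224, 0.0]
force: [-2.7, -0.2, 2.5]
width: 8.8
gripper_force: 5.0
```

Request:
{"method": "send_rows", "body": {
  "deltas": [0,0,0,0,0.9,0,0,0,0,0.8,0,0,0,0,0.6,0,0,0,0,0.5,0,0,0,0,0.5,0,0,0,0,0.5,0,0,-5,0,0.5,0,0,-15,0,0.5,0,0,-20,0,0.5,0,0,-20,0,0.5,-14,1,-10,0,0.5,-28,2,0,0,0.5,-28,2,0,0,0.5,-28,2,0,0,0.5,-28,2,0,0,0.5,-28,2,0,0,0.5,-28,2,0,0,0.5,-28,2,0,0,0.5,-28,2,0,0,0.5,-28,2,0,0,0.5]
}}

```text
clock: 28.72
position: [383.0, -280.3, 152.3]
tcp_rot: [2.219, 2.223, 0.0]
force: [0.5, 0.5, 0.7]
width: 44.3
gripper_force: 0.0
```

Request:
{"method": "send_rows", "body": {
  "deltas": [-28,2,0,0,0.5,-20,1,0,0,0.5,0,0,0,-7,0.4,0,0,0,-7,0.4,0,0,0,-7,0.4,0,0,0,-7,0.4,0,0,0,-7,0.4,0,0,0,-7,0.4,0,0,0,-7,0.4,0,0,0,-7,0.4,0,0,0,0,0.4]
}}

```text
clock: 29.63
position: [386.3, -326.7, 152.2]
tcp_rot: [0.909, 3.007, -0.0]
force: [0.9, 0.6, -0.0]
width: 53.1
gripper_force: 0.0
```

Run:
```python
from h import *
o=r.observe();R=rot(o["tcp_rot"]);print(np.round(o["position"],1),np.degrees(np.arctan2(R[1,0],R[0,0])),np.round(R,3).tolist())
for n in("top","side"):
    P=world(cam(n)); print(n,disc(P,138,77,85,[442,-12],win=100),'lid',disc(P,18,0,67.5,[384,-326],dz=8))
    p=P.reshape(-1,3);q=p[(abs(np.hypot(p[:,0]-443,p[:,1]+12)-81)<8)&(abs(p[:,2]-138)<7)]
    A=np.c_[q[:,:2],np.ones(len(q))];print(np.round(np.linalg.lstsq(A,q[:,2],rcond=None)[0],3),np.median(q[:,2]))
    q=p[(np.hypot(p[:,0]-384,p[:,1]+326)<55)&(p[:,2]>36)&(p[:,2]<56)][:,:2]
    if len(q)>5: print('bow',len(q),np.round(q.mean(0),1),np.round(cv2.fitLine(q.astype(np.float32),2,0,.01,.01).ravel(),2))
```

```text
[ 386.3 -326.7  152.2] 146.3722116763661 [[-0.833, 0.554, 0.0], [0.554, 0.833, -0.0], [-0.0, -0.0, -1.0]]
top (array([441.9, -12.8]), np.float64(0.03), 565, 137.1) lid (array([ 391.3, -311.4]), np.float64(0.0), 334, 15.8)
[-3.00000e-03 -1.00000e-03  1.38171e+02] 137.050660516731
side (array([444.2, -12.5]), np.float64(0.21), 507, 137.2) lid (array([ 390. , -323.2]), np.float64(0.02), 475, 15.9)
[-1.00000e-03 -1.00000e-03  1.36992e+02] 136.9375568631665
bow 25 [ 393.6 -327.5] [   0.81   -0.59  393.56 -327.49]
```

Request:
{"method": "send_rows", "body": {
  "deltas": [1.2,-0.8,10,0,0.4,0,0,20,0,0.4,0,0,20,0,0.4,0,0,20,0,0.4,0,0,20,0,0.4,0,0,20,0,0.4,0,0,16,0,0.4,0,0,12,0,0.4,0,0,9,0,0.4,0,0,0,0,0.4,0,0,0,0,0.4]
}}

```text
clock: 30.65
position: [384.7, -326.7, 4.8]
tcp_rot: [-0.917, -3.004, -0.0]
force: [0.3, 0.4, -0.9]
width: 52.9
gripper_force: 0.0
```

Run:
```python
from h import *
o=r.observe();print(np.round(o["position"],1),np.round(o["force"],1))
out=[]
for n,(u,v) in (("side",(365,185)),("top",(374,283))):
    d=cam(n); out.append(cv2.resize(d["pixels"][v-38:v+38,u-50:u+50],(400,304),interpolation=2))
cv2.imwrite("pics/a4.png",np.hstack(out))
```

```text
[ 384.7 -326.7    4.8] [ 0.3  0.4 -0.9]
```

View pics/a4.png

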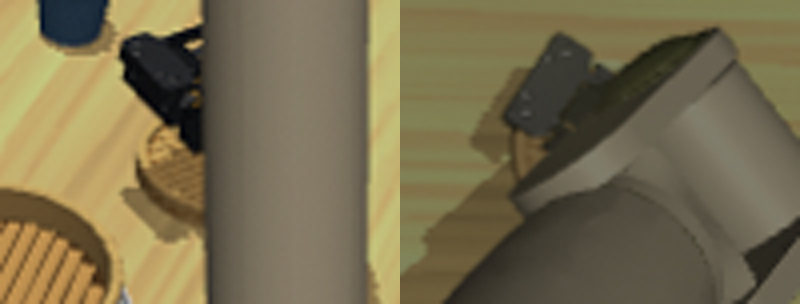

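The arm hides the bow, but the tool is over the lid and there is no contact. I'll creep down and close.

Request:
{"method": "send_rows", "body": {
  "deltas": [0,0,4,0,0.6,0,0,4,0,0.6,0,0,3,0,0.6,0,0,2,0,0.6,0,0,0,0,0.6]
}}

```text
clock: 31.17
position: [384.6, -326.5, -8.6]
tcp_rot: [-0.915, -3.005, -0.001]
force: [-0.1, -0.3, 0.6]
width: 35.4
gripper_force: 0.0
```

Request:
{"method": "send_rows", "body": {
  "deltas": [0,0,0,0,1,0,0,0,0,1,0,0,0,0,1,0,0,0,0,1,0,0,0,0,1,0,0,0,0,1],
  "grip_force": 25
}}

```text
clock: 31.67
position: [384.9, -326.8, -8.0]
tcp_rot: [0.915, 3.005, -0.0]
force: [0.4, -0.5, 1.1]
width: 9.0
gripper_force: 25.0
```

Request:
{"method": "send_rows", "body": {
  "deltas": [0,0,-3,0,1,0,0,-6,0,1,0,0,-12,0,1,0,0,-18,0,1,0,0,-22,0,1,0,0,-22,0,1,0,0,-22,0,1,0,0,-22,0,1,0,0,-22,0,1,0,0,-22,0,1,0,0,-16,0,1,0,0,-8,0,1,0,0,-3,0,1,2,10,0,0,1,4,20,0,0,1,5.4,29.6,0,0,1,5.4,29.6,0,0,1,5.4,29.6,0,0,1,5.4,29.6,0,0,1,5.4,29.6,0,0,1]
}}

```text
clock: 33.33
position: [456.5, -158.2, 188.7]
tcp_rot: [-0.915, -3.003, -0.001]
force: [0.5, 0.1, -0.4]
width: 8.7
gripper_force: 25.0
```

Request:
{"method": "send_rows", "body": {
  "deltas": [5.4,29.6,0,0,1,5.4,29.6,0,0,1,5.4,29.6,0,0,1,5.4,29.6,0,0,1,5.4,29.6,0,0,1,5.4,29.6,0,0,1,5.4,29.6,0,0,1,5.4,29.6,0,0,1,5.4,29.6,0,0,1,5.4,29.6,0,0,1,5.4,29.6,0,0,1,5.4,29.6,0,0,1,5.4,29.6,0,0,1,3,20,0,0,1,2,10,0,0,1,0,0,0,0,1,0,0,0,0,1]
}}

```text
clock: 34.75
position: [624.7, 226.1, 188.4]
tcp_rot: [-0.913, -3.004, 0.002]
force: [-0.0, 0.4, -0.7]
width: 9.4
gripper_force: 25.0
```

Run:
```python
from h import *
o=r.observe();R=rot(o["tcp_rot"]);c=o["position"];print(np.round(c,1),o["width"],'tool shift to 623.5,228:',np.round(R.T@(np.array([623.5,228,c[2]])-c),1))
for n in("top","side"):
    d=cam(n);P=world(d); z=c[2]+8.3; p=P.reshape(-1,3); print(n,disc(P,z+16,0,67.5,c[:2],dz=9),disc(P,z+18,60,67.5,c[:2],dz=6))
    q=p[(np.hypot(*(p[:,:2]-c[:2]).T)<72)&(abs(p[:,2]-z-16)<9)]
    A=np.c_[q[:,:2]-c[:2],np.ones(len(q))];print(np.round(np.linalg.lstsq(A,q[:,2],rcond=None)[0],3),len(q))
```

```text
[624.7 226.1 188.4] 9.398786237786931 tool shift to 623.5,228: [2.  0.9 0. ]
top (array([622.6, 227.1]), np.float64(0.0), 424, 211.4) (array([618.8, 228.6]), np.float64(2.91), 352, 212.4)
[ 5.0000e-03 -9.0000e-03  2.1148e+02] 424
side (array([624.6, 227.7]), np.float64(0.02), 1560, 211.8) (array([625. , 227.4]), np.float64(4.79), 1408, 212.1)
[ 2.00000e-03 -5.00000e-03  2.12294e+02] 1560
```

Request:
{"method": "send_rows", "body": {
  "deltas": [1,0.2,6,0,1,0,0,12,0,1,0,0,12,0,1,0,0,12,0,1,0,0,8,0,1,0,0,6,0,1,0,0,3,0,1,0,0,2,0,1,0,0,2,0,1,0,0,1,0,1,0,0,1,0,1,0,0,1,0,1,0,0,0.7,0,1,0,0,0,0,1]
}}

```text
clock: 36.02
position: [624.7, 226.4, 123.2]
tcp_rot: [-0.915, -3.005, 0.0]
force: [0.8, 0.3, -0.7]
width: 8.7
gripper_force: 25.0
```

Request:
{"method": "send_rows", "body": {
  "deltas": [0,0,0.7,0,1,0,0,0.7,0,1,0,0,0,0,1],
  "grip_force": 10
}}

```text
clock: 36.27
position: [624.7, 226.4, 121.7]
tcp_rot: [-0.915, -3.005, 0.0]
force: [0.8, -0.5, -1.3]
width: 9.3
gripper_force: 10.0
```

Request:
{"method": "send_rows", "body": {
  "deltas": [0,0,0.7,0,1,0,0,0.7,0,1,0,0,0.5,0,1,0,0,0,0,1],
  "grip_force": 5
}}

```text
clock: 36.6
position: [624.7, 226.4, 120.1]
tcp_rot: [0.915, 3.005, 0.0]
force: [0.1, -0.5, 0.5]
width: 9.9
gripper_force: 5.0
```

Request:
{"method": "send_rows", "body": {
  "deltas": [0,0,0.4,0,1,0,0,0,0,0.9,0,0,0,0,0.8,0,0,0,0,0.6,0,0,0,0,0.5,0,0,0,0,0.5,0,0,0,0,0.5,0,0,-5,0,0.5,0,0,-15,0,0.5,0,0,-20,0,0.5,0,0,-20,0,0.5,0,0,-20,0,0.5,0,0,-10,0,0.5,15,-15,0,0,0.5,25,-20,0,0,0.5,25,-20,0,0,0.5,25,-20,0,0,0.5,25,-20,0,0,0.5,25,-20,0,0,0.5,0,0,0,0,0.5]
}}

```text
clock: 38.27
position: [439.8, 209.0, 209.5]
tcp_rot: [-0.913, -3.004, 0.001]
force: [0.4, -0.1, -0.3]
width: 44.0
gripper_force: 0.0
```

```bash
cat > c.py <<'E'
from h import *
print(np.round(r.observe()["position"]))
out=[]
for n in("top","side"):
    d=cam(n);P=world(d);p=P.reshape(-1,3);out.append(cv2.resize(d["pixels"],(400,300)))
    for k,z,ri,ro,c in(('lid',144,0,67.5,(622,228)),('med',126,60,67.5,(622,228)),('small',118,42,50,(618,-235)),('large',138,77,85,(442,-12)),('red',64,0,63,(618,-236))):
        try:
            q=p[(np.hypot(*(p[:,:2]-c).T)<ro+4)&(np.hypot(*(p[:,:2]-c).T)>ri-4)&(abs(p[:,2]-z)<8)]
            A=np.c_[q[:,:2]-c,np.ones(len(q))]
            print(n,k,disc(P,z,ri,ro,c,dz=8,win=ro+15),np.round(np.linalg.lstsq(A,q[:,2],rcond=None)[0],3))
        except Exception as e: print(n,k,e)
cv2.imwrite("pics/f.png",np.hstack(out))
E
python3 c.py
```

```text
[440. 209. 210.]
top lid (array([622. , 227.5]), np.float64(0.0), 1771, 142.8) [-1.00000e-03 -1.00000e-03  1.43146e+02]
top med (array([617.2, 224.9]), np.float64(0.0), 72, 125.8) [ 2.30000e-02 -8.00000e-03  1.26877e+02]
top small (array([ 616.3, -234.2]), np.float64(0.07), 334, 117.0) [-2.00000e-03  7.00000e-03  1.16795e+02]
top large (array([441.8, -12.8]), np.float64(0.04), 595, 137.4) [-3.00000e-03 -3.00000e-03  1.37171e+02]
top red (array([ 617.4, -236. ]), np.float64(0.03), 384, 62.8) [ 1.1000e-02 -5.0000e-03  6.3613e+01]
side lid (array([624.7, 227.3]), np.float64(0.02), 1684, 143.4) [2.00000e-03 9.00000e-03 1.43743e+02]
side med (array([623.5, 228.6]), np.float64(0.0), 219, 126.4) [  0.     -0.    126.236]
side small (array([ 598., -255.]), np.float64(nan), 0, nan) [0. 0. 0.]
side large (array([444.7, -12.4]), np.float64(0.23), 404, 136.7) [-1.00000e-02 -2.00000e-03  1.36021e+02]
side red (array([ 598., -256.]), np.float64(nan), 0, nan) [0. 0. 0.]
  return _methods._mean(a, axis=axis, dtype=dtype,
  ret = ret.dtype.type(ret / rcount)
```

View pics/f.png

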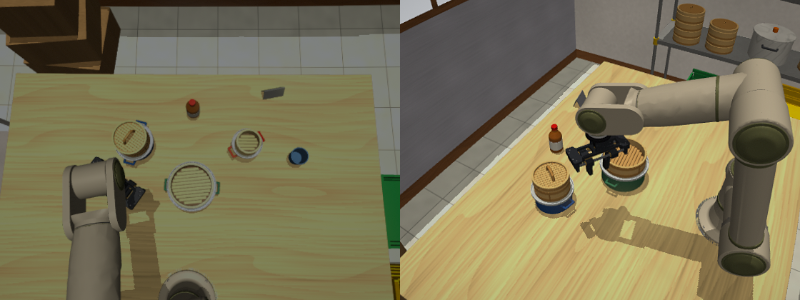

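The picture shows the lidded medium steamer on blue (132,140), the large one on green (192,187) and the small one on red (246,144). The bottle and cup are where they were. All are level and within about 2 mm, and the arm is clear, so I'm handing in.

```bash
python3 -c "
from plant import r
print(r.finish_job())"
```

```text
the job is handed in; nothing more can be done
None
```

The job is handed in with no verdict returned: by the last camera check, each steamer stands level on its own pot and the lid sits squarely on the medium steamer, all within about 2 mm, with the bottle and cup where they were.

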